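Free the carbon plate and close the soldering hearth

ROBOT

A 6-joint arm with a two-finger parallel gripper is mounted at the origin on the work surface. World frame = base frame: x ahead of the robot, y to its left, z up, the work surface at z = 0. Lengths are in mm, angles in degrees, forces in N, time in s.
With the tool pointing down it reaches from about 300 to 850 mm from the base axis. Payload 4.2 kg.
Tool frame: the origin (TCP) lies midway between the tips of the shut fingers; the grasp point (between the pads) lies 19 mm behind it (env.grip_depth is the distance from the TCP to the grasp point, in mm); z points along the fingers, y is the line along which they close (so a half turn about z gives the same grasp; the last joint's range is limited). The gripper opens to 91 mm and grips with 3 to 60 N. Pads are 32 mm wide; open, the fingers measure 118 mm over their backs; the gripper's body (76 mm by 178 mm) begins 60 mm behind the grasp point.
Start: joints at [-1.146, 18.312, 89.639, -0, 72.044, -1.146], TCP at [575.016, 0, 213.976] pointing down, gripper open.
Joint ranges: [-177.97, 177.97], [-48.28, 115.42], [12.27, 149.76], [-77.06, 257.06], [2.81, 150.46], [-146.56, 146.56]. Speed limits (degrees/s): [147.25, 147.25, 180, 180, 180, 180].

INTERFACE

Orientations are given as [roll, pitch, yaw] about the fixed x, y, z axes, in that order (R = Rz(yaw) Ry(pitch) Rx(roll)).
In Python, from workcell import env, eyes gives the robot as it stands.
- The arm moves only by the tool send_rows, never from a script. Its argument "motion" is a list of rows, each a list of 7 numbers: the shift along the world's x, y, z normalised to -1 to 1, where 1 is 0.5 m, then the turn, a rotation vector about the world's x, y, z normalised to -1 to 1, where 1 is 60 degrees, then the opening, from -1 (shut) to 1 (fully open). A call has 1 to 20 rows; each row is the pose to reach, as a shift and turn from the pose commanded when the call began; what a row does not reach only later rows make up. A row lasts 1/8 s, in which the tool goes at most 62.5 mm and 10.7 degrees, less where a joint would pass 70% of its speed; a pose out of reach is approached as far as the arm can. A call with a number of a shift or a turn outside -1 to 1 is refused whole. A call with a gripper value outside its range is refused whole. The fingers move at their own pace and stop on an object; "squeeze" is the grip in N (left out, the last holds). Time passes only in rows, so rows that repeat a pose let the fingers close. It gives the time, the measured TCP pose, the force, the opening and the grip force at its end, in the units of the state.
- env.state(): the state, without advancing time (a new reading comes with each control period).
- eyes.grab_frame(name): name is "scene" or "side" or "wrist"; returns a dict with "pixels" (384x512x3 uint8, red, green, blue), "depth" (384x512 float32, mm along the optical axis (not along the pixel's ray), 0 where there is no reading), "fx", "fy", "cx", "cy" (pixels), "R" (3x3) and "t" (3): a world point X has camera coordinates R X + t; the wrist camera has in their place "T_tool_cam" (4x4, takes a point from camera to tool coordinates, whose origin is the TCP and whose axes are the flange's). Camera axes: x right, y down, z forward; pixel columns grow to the right and rows downward; lengths in mm; the calibration is good to about 2 mm. A picture is of the moment at which its call begins: read the wrist's pose just before it.
- env.job_done(): hands the job in; it is judged then, once.
The state is a dict: "time_s": time; "qpos": joint angles; "qvel": joint speeds; "effort": joint torques, N m; "ee_pos": TCP position; "ee_rot": TCP orientation; "force": force on the tool from outside, world axes, zero at the start; "torque": the same for the moment, N m; "gripper_width": finger opening in mm; "gripper_force": force on a finger pad.
Only numpy, scipy, OpenCV 4.12 (cv2) and the standard library are available. Lean on these libraries where they do the work, as an engineer would, in place of code of your own. Each camera call takes 0.05 s, during which the arm holds its last target. There are 200 camera calls.

TASK

A black carbon plate is wedged upright in the gap between the two firebricks of the soldering hearth. Draw it out by its exposed top edge, stand it on its long edge in the blue holder without dropping it, and only then push the sliding brick fully home against the fixed brick to close the gap. Leave the little dish on the fixed brick, and the pumice block and jar beside the holder, where they are.

Things in the scene. Friction and masses are not known exactly. Their poses are not given: they have to be found in the camera images.
- hearth: Soldering hearth, fixed: dark steel base plate (x -90 to 90, y -104 to 126, 12 mm thick) with two pale firebricks, tops 76 mm above the bench. Origin: on the bench under the gap's middle. The gap runs along x (150 mm, ends open), 16 mm wide (y -8 to 8), down to the base plate. Fixed brick: y 8 to 122. Sliding brick: y -76 to -8 when open. Both x -75 to 75. Rails at x +-80, 20 mm above the bench.
- slide_brick (a joint): Travel of the sliding brick in m: 0 = fully open (as it starts), 0.016 = fully home against the fixed brick (hard stop). It moves along the hearth's +y, resists with about 4 N of friction and stays where left. The plate's spring clip enters a recess and does not hinder closing.
- push_face (a point): Centre of the sliding brick's flat outer face (154 mm long, steel-backed from 13 to 63 mm above the bench, brick top at 76 mm), 40 mm above the bench; the face looks to the hearth's -y. The point moves with the brick.
- plate: Black rigid carbon plate 110 (x, long) x 14 (y) x 94 mm (z, high), 0.2 to 0.35 kg. Origin: centre of its lower long edge. Starts upright in the gap, length along the gap, up to 15 mm off its middle, lower edge 12 mm and top edge 106 mm above the bench: the top 30 mm stand clear. A spring clip in the fixed brick pinches it against the sliding brick: about 7 to 15 N to draw it out.
- holder: Blue steel holder, fixed to the bench: an open-topped box 162 mm (x) x 52 mm (y) x 50 mm high with 6 mm walls (inside 150 x 40 mm), inner floor about 6 mm above the bench. Origin: centre of its underside on the bench. The plate stands in it with its length along the holder's x, either way round; it may lean against a wall.
- dish: Small white ceramic dish, 44 mm across, 18 mm high, loose on top of the fixed brick, about 90 mm from the gap's middle. Origin: centre of its underside. Leave it alone.
- pumice: Grey-brown pumice block 55 x 45 x 35 mm, loose on the bench near one end of the holder. Origin: centre of underside. Leave it alone.
- jar: Amber jar with white lid, 56 mm across, 75 mm high, loose near the other end of the holder. Origin: centre of underside. Leave it alone.
Mind the look-alikes: they are no part of the job. Of the things that look like the plate, the smaller one is meant.

How it is judged (in metres and radians):
On the way, in this order (a step that is already met when the one before it is completed fails the run):
1. the plate is drawn up clear of the bricks while the gap is still open (z of plate in the frame of hearth above 0.085 m and contact force between the fingers and plate above 0.5 N and value of joint slide_brick below 0.004 m), for 0.1 s.
2. the plate stands in the holder, released and at rest (z of plate in the frame of holder between 0 and 0.022 m and x of plate in the frame of holder between -0.045 and 0.045 m and y of plate in the frame of holder between -0.03 and 0.03 m and angle between plate's own z axis and vertical below 0.8 rad and linear speed of plate below 0.03 m/s and contact force between the fingers and plate below 0.1 N), for 0.2 s.
3. the sliding brick is pushed home (value of joint slide_brick above 0.0142 m), for 0.2 s.
At the end, for the whole second after the job is handed in: The plate stands on its long edge inside the blue holder (lower edge within 16 mm of the inner floor, leaning less than about 45 degrees), released and at rest; the sliding brick is within 1.8 mm of fully home; the dish is within 15 mm of where it started (all of step 2 and value of joint slide_brick above 0.0142 m and distance of dish from where it was at the start of the episode below 0.015 m); the robot touches nothing.
It fails at once if the dish on the fixed brick is shifted more than 15 mm or tipped (distance of dish from where it was at the start of the episode above 0.015 m or angle between dish's own z axis and vertical above 0.4 rad).
It fails at once if the pumice block or the jar is shifted more than 30 mm (distance of any of pumice, jar from where it was at the start of the episode above 0.03 m).
It fails at once if the plate is dropped (falls freely faster than 0.6 m/s) (linear speed of plate above 0.6 m/s and contact force between the fingers and plate below 0.1 N).
It also fails if it takes over 61 s, if anything falls off the work surface, if the arm or the gripper's body presses on something with over 40 N, if the wrist force passes 120 N, or if a joint passes its speed limit or range.

## Working session

There is one attempt and no reset: what is moved stays moved. The work goes in short steps, Python scripts to look and compute and a tool call to move; the robot and the scene stay as the last step left them, time stands still between calls to the robot, and variables do not carry over. Pictures are saved under pics/ and viewed, at most 10 in all, crops included, and the job is handed in when it is done.

Besides the shell and the picture viewer there is one more tool, called after "Request:" as name(argument=value, ...) on one line, values as JSON. send_rows: Moves the arm, as the interface text tells. Its arguments: {"type":"object","properties":{"motion":{"type":"array"},"squeeze":{"type":"number"}},"required":["motion"]}

```bash
mkdir -p pics
cat > h.py <<'E'
import numpy as np,cv2
from workcell import env,eyes
def grab(n,save=None):
    f=eyes.grab_frame(n)
    if save: cv2.imwrite('pics/'+save,f['pixels'][:,:,::-1])
    return f
def cloud(f):
    d=f['depth'];v,u=np.indices(d.shape)
    P=np.stack([(u-f['cx'])/f['fx']*d,(v-f['cy'])/f['fy']*d,d],-1)
    W=(P-f['t'])@f['R']
    W[d==0]=np.nan
    return W
E
python3 - <<'E'
from h import *
a=grab('scene');b=grab('side')
np.savez('s0.npz',**a);np.savez('d0.npz',**b)
cv2.imwrite('pics/a.png',np.vstack([a['pixels'],b['pixels']])[:,:,::-1][:, :])
im=np.hstack([a['pixels'],b['pixels']])[:,:,::-1]
cv2.imwrite('pics/ab.png',cv2.resize(im,(800,300),interpolation=cv2.INTER_AREA))
cv2.imwrite('pics/sc.png',cv2.resize(a['pixels'][:,:,::-1],(800,600)))
for f in(a,b): print((-np.array(f['R']).T@f['t']).round(),np.array(f['R']).round(2).tolist(),f['fx'])
print(env.state())
E
```

```text
[1033.  327.  935.] [[-0.52, 0.85, 0.01], [0.69, 0.43, -0.58], [-0.5, -0.3, -0.81]] 439.9002567281787
[228. 477. 709.] [[-0.87, -0.49, 0.0], [-0.37, 0.66, -0.66], [0.32, -0.58, -0.75]] 383.18604010184254
{'time_s': 0.1, 'qpos': array([-1.14646799e+00,  1.83480588e+01,  8.97003350e+01, -2.39416040e-03,
        7.20427257e+01, -1.14574087e+00]), 'qvel': array([-0.02903919, -0.08731309, -0.15750179, -0.05601556,  0.0253853 ,
        0.15839935]), 'effort': array([ 5.01049108e-04, -4.13330913e+01, -2.32510239e+01,  7.29743019e-02,
        4.21804120e-02, -4.88014211e-05]), 'ee_pos': array([ 5.74547096e+02, -9.05861957e-03,  2.13197310e+02]), 'ee_rot': array([-1.79908853e+02,  4.53911916e-04,  9.00000132e+01]), 'force': array([-0.13403785,  0.08905846, -0.13273729]), 'torque': array([ 0.04341761, -0.00817077,  0.0291508 ]), 'gripper_force': 0.0, 'gripper_width': 91.08958102386339}
```

View pics/sc.png

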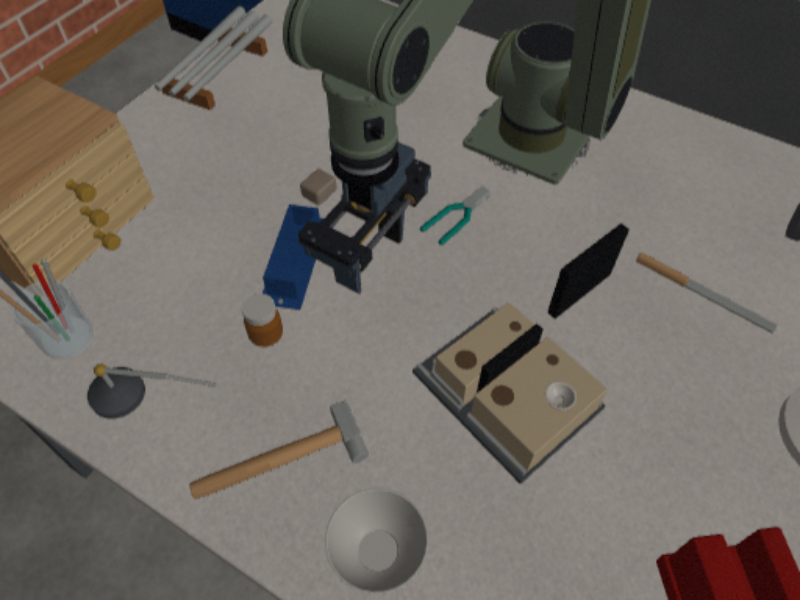

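View pics/ab.png

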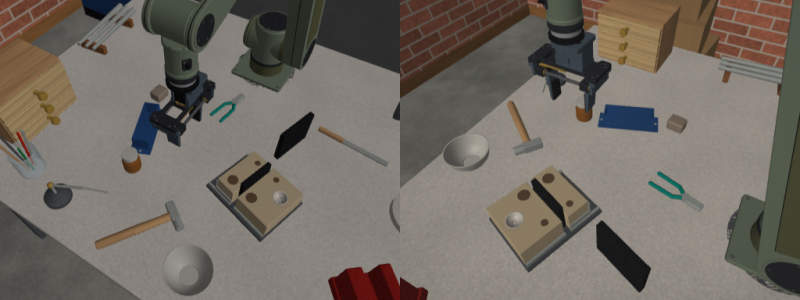

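The scene view (at 800x600) shows the candidates for the plate. The black plate in the brick gap is at about (512,357), and the larger free-standing black plate is at (590,270). The smaller one, wedged in the gap, is meant. The blue holder is at (292,255), the pumice at (318,186), the jar at (263,320) and the dish at (560,396). Next I'll crop close to check the choice and measure.

Run:
```python
from h import *
for n in('s0','d0'):
    f=dict(np.load(n+'.npz'));W=cloud(f);hsv=cv2.cvtColor(f['pixels'],cv2.COLOR_RGB2HSV);z=W[...,2]
    def rep(nm,m,k=0):
        m=m&np.isfinite(z)
        if k: m=cv2.morphologyEx(m.astype(np.uint8),cv2.MORPH_OPEN,np.ones((k,k)))>0
        nn,l,st,c=cv2.connectedComponentsWithStats(m.astype(np.uint8))
        for i in range(1,nn):
            if st[i,4]<25: continue
            p=W[l==i]; r=cv2.minAreaRect(p[:,:2].astype(np.float32))
            print(n,nm,st[i,4],c[i].round(),'ctr',np.round(r[0],1),'size',np.round(r[1],1),'ang',round(r[2],1),'z',np.percentile(p[:,2],[2,50,98]).round(1))
    H,S,V=[hsv[...,i].astype(int) for i in range(3)]
    bench=(W[...,0]>250)&(W[...,0]<900)&(abs(W[...,1])<500)
    rep('bricktop',bench&(abs(z-76)<5)&(V>110)&(S>50)&(H<30))
    rep('black',bench&(V<40)&(z>60)&(z<135))
    rep('blue',bench&(H>100)&(H<125)&(S>140)&(z<70))
    rep('bluetop',bench&(H>100)&(H<125)&(S>140)&(abs(z-50)<5))
    rep('amber',bench&(H<20)&(S>180)&(z<80)&(z>15))
    rep('dish',bench&(S<50)&(V>120)&(z>78)&(z<100))
a=np.load('s0.npz')['pixels'];b=np.load('d0.npz')['pixels']
c1=cv2.resize(a[185:310,255:415],(500,390));c2=cv2.resize(b[110:180,210:380],(800,330)) 
c3=cv2.resize(b[200:350,100:330],(300,196))
o=np.zeros((600,800,3),np.uint8);o[:268,:343]=cv2.resize(c1,(343,268));o[:268,350:750]=cv2.resize(b[200:350,100:330],(400,268));o[270:600]=c2
cv2.imwrite('pics/crop.png',o[:,:,::-1])
```

```text
s0 bricktop 42 [ 77. 125.] ctr [ 588.1 -497.9] size [72.2  4. ] ang 0.1 z [71.4 77.7 80.7]
s0 bricktop 44 [ 38. 158.] ctr [ 722.7 -497.7] size [56.5  4.5] ang 0.0 z [71.2 77.3 80.7]
s0 bricktop 1129 [310. 219.] ctr [520.8 166.9] size [ 64.4 148.5] ang 72.1 z [74.2 77.5 80.5]
s0 bricktop 2655 [346. 253.] ctr [553.5 266.7] size [114.2 149.2] ang 71.7 z [74.  77.5 80.5]
s0 black 817 [377. 168.] ctr [314.6 238.3] size [ 18.9 139.4] ang 71.4 z [ 62.  110.3 124.5]
s0 black 512 [326. 227.] ctr [527.7 206.1] size [ 14.5 111.8] ang 71.7 z [ 71.  104.9 109.8]
s0 blue 1366 [186. 166.] ctr [ 503.2 -206.2] size [197.5  67.7] ang 22.4 z [ 2.8 22.6 53.8]
s0 bluetop 319 [184. 158.] ctr [ 504.5 -205.5] size [163.9  52.8] ang 22.2 z [45.5 50.7 54.4]
s0 amber 198 [171. 211.] ctr [ 653.9 -141.3] size [23.5 49.9] ang 64.0 z [17.1 42.9 56. ]
s0 amber 56 [427. 358.] ctr [661.1 495.6] size [19.5  8.6] ang 4.9 z [18.  30.7 77.6]
s0 dish 26 [ 24. 185.] ctr [ 800.8 -450.8] size [6.7 8.9] ang 85.8 z [78.5 90.9 99.2]
s0 dish 35 [ 43. 201.] ctr [ 808.2 -379.3] size [16.3  4.8] ang 18.7 z [78.1 87.3 99.1]
s0 dish 
[... 565 characters left out ...]
ctr [554.4 267.7] size [113.3 150.8] ang 71.7 z [72.7 75.  77.2]
d0 black 656 [189. 254.] ctr [526.5 207.4] size [ 14.1 109.4] ang 71.7 z [ 69.3 103.6 106.7]
d0 black 1794 [283. 322.] ctr [312.7 239.2] size [ 18.  137.2] ang 72.1 z [ 62.5 116.9 121.3]
d0 blue 1955 [293. 151.] ctr [ 503.5 -204.7] size [196.9  66.3] ang 22.0 z [-0.2 26.5 49.2]
d0 bluetop 323 [293. 144.] ctr [ 503.1 -204.1] size [159.6  55.4] ang 21.4 z [45.1 47.8 50.3]
d0 amber 78 [230. 144.] ctr [ 648.2 -133. ] size [12.2 33.2] ang 85.1 z [18.3 42.5 53.2]
d0 amber 29 [ 26. 371.] ctr [657.1 496.4] size [ 6.7 12.1] ang 82.3 z [23.  29.  36.8]
d0 dish 306 [147. 280.] ctr [555.1 292.9] size [40.9 41.1] ang 33.2 z [79.2 89.5 94.8]
```

View pics/crop.png

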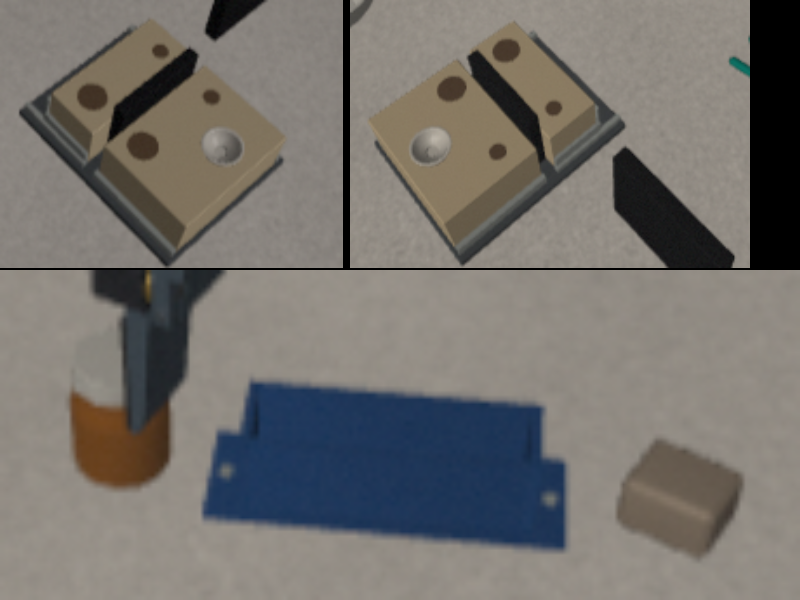

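Both views agree. The wedged plate is about 111 mm long with its centre at (527,207), top at about 106 and long axis at -18.3°. The free-standing look-alike is about 138 mm long, so the wedged one is chosen. The holder is at (504,-205), long axis 22°. Moving above the plate with fingers half open.

Request:
send_rows(motion=[[-0.096, 0.414, -0.1, 0, 0, 1, 0.1], [-0.096, 0.414, -0.1, 0, 0, 1, 0.1], [-0.096, 0.414, -0.1, 0, 0, 1, 0.1], [-0.096, 0.414, -0.1, 0, 0, 1, 0.1], [-0.096, 0.414, -0.1, 0, 0, 1, 0.1], [-0.096, 0.414, -0.1, 0, 0, 1, 0.1], [-0.096, 0.414, -0.1, 0, 0, 1, 0.1], [-0.096, 0.414, -0.1, 0, 0, 1, 0.1]], squeeze=50)

```text
time_s: 1.1
ee_pos: [526.9, 206.9, 163.8]
ee_rot: [-180.0, -0.0, 149.9]
force: [0.3, -0.5, 0.1]
gripper_width: 50.2
gripper_force: 0.0
```

Request:
send_rows(motion=[[0, 0, 0, 0, 0, 0.195, 0.1], [0, 0, 0, 0, 0, 0.195, 0.1], [0, 0, 0, 0, 0, 0.195, 0.1], [0, 0, 0, 0, 0, 0.195, 0.1]])

```text
time_s: 1.6
ee_pos: [527.0, 207.0, 164.0]
ee_rot: [180.0, -0.0, 161.6]
force: [-0.4, 0.6, 0.1]
gripper_width: 50.1
gripper_force: 0.0
```

Run:
```python
from h import *
from scipy.spatial.transform import Rotation as Ro
s=env.state();f=grab('wrist','w1.png')
print(s['ee_pos'],s['ee_rot'],s['gripper_width'],s['qpos'])
T=np.array(f['T_tool_cam']);R=Ro.from_euler('xyz',s['ee_rot'],degrees=True).as_matrix()
d=f['depth'];v,u=np.indices(d.shape)
P=np.stack([(u-f['cx'])/f['fx']*d,(v-f['cy'])/f['fy']*d,d],-1)@T[:3,:3].T+T[:3,3]
W=P@R.T+s['ee_pos'];W[d==0]=np.nan
V=f['pixels'].max(-1)
m=((abs(W[...,2]-106)<6)&(V<60)&(np.hypot(W[...,0]-527,W[...,1]-207)<80))
p=W[m];print(len(p),cv2.minAreaRect(p[:,:2].astype(np.float32)),np.median(p,0))
```

```text
[527.02196565 206.95482103 163.97765534] [ 1.79994647e+02 -1.13968430e-03  1.61599312e+02] 50.073575596530375 [ 2.02725985e+01  1.95810999e+01  9.52886625e+01  5.39141544e-03
  6.51277825e+01 -5.13289808e+01]
2036 ((516.3856201171875, 208.0076141357422), (12.50230598449707, 87.92386627197266), 71.82242584228516) [515.46316732 208.75955394 105.15414097]
```

View pics/w1.png

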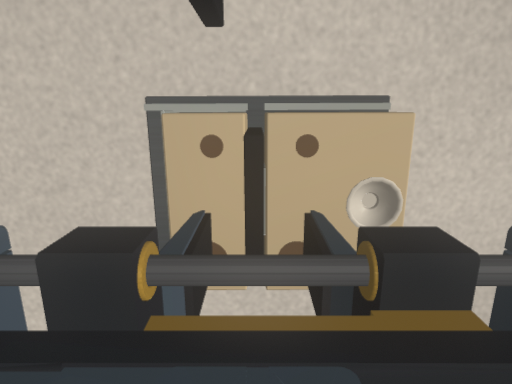

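The wrist view shows the plate's top edge at columns 247–265, midway between the fingers (about 200 and 320). The dish at (374,203) is clear of them. Descending to a TCP height of about 83, just above the brick tops, and gripping.

Request:
send_rows(motion=[[0, -0.002, -0.08, 0, 0, 0, 0.1], [0, -0.002, -0.12, 0, 0, 0, 0.1], [0, -0.002, -0.162, 0, 0, 0, 0.1], [0, -0.002, -0.162, 0, 0, 0, 0.1], [0, -0.002, -0.162, 0, 0, 0, -1], [0, -0.002, -0.162, 0, 0, 0, -1], [0, -0.002, -0.162, 0, 0, 0, -1], [0, -0.002, -0.162, 0, 0, 0, -1], [0, -0.002, -0.162, 0, 0, 0, -1], [0, -0.002, -0.162, 0, 0, 0, -1]], squeeze=50)

```text
time_s: 2.9
ee_pos: [526.9, 205.2, 83.4]
ee_rot: [-179.9, 0.0, 161.7]
force: [-1.5, -5.6, 5.2]
gripper_width: 13.4
gripper_force: 50.0
```

Gripped at 13.4 mm. Drawing straight up slowly.

Request:
send_rows(motion=[[0, 0, 0.01, 0, 0, 0, -1], [0, 0, 0.02, 0, 0, 0, -1], [0, 0, 0.035, 0, 0, 0, -1], [0, 0, 0.05, 0, 0, 0, -1], [0, 0, 0.07, 0, 0, 0, -1], [0, 0, 0.09, 0, 0, 0, -1], [0, 0, 0.12, 0, 0, 0, -1], [0, 0, 0.15, 0, 0, 0, -1], [0, 0, 0.18, 0, 0, 0, -1], [0, 0, 0.21, 0, 0, 0, -1], [0, 0, 0.24, 0, 0, 0, -1], [0, 0, 0.26, 0, 0, 0, -1], [0, 0, 0.26, 0, 0, 0, -1], [0, 0, 0.26, 0, 0, 0, -1]])

```text
time_s: 4.65
ee_pos: [526.6, 205.9, 212.4]
ee_rot: [-180.0, -0.1, 161.7]
force: [-0.2, -0.2, -2.7]
gripper_width: 13.6
gripper_force: 50.0
```

Run:
```python
from h import *
f=grab('side','side2.png');g=grab('scene')
for n,f in(('side',f),('scene',g)):
    W=cloud(f);V=f['pixels'].max(-1)
    m=(V<45)&(np.hypot(W[...,0]-527,W[...,1]-206)<70)&(W[...,2]>80)&(W[...,2]<212)
    p=W[m];print(n,len(p),np.percentile(p,[1,50,99],axis=0).round(1),cv2.minAreaRect(p[:,:2].astype(np.float32)))
cv2.imwrite('pics/c2.png',np.hstack([cv2.resize(x['pixels'][:,:,::-1],(400,300)) for x in(g,eyes.grab_frame('side'))]))
```

```text
side 612 [[473.9 198.7 147.2]
 [499.7 221.8 176.9]
 [575.9 231.1 211.4]] ((526.5506591796875, 214.90359497070312), (13.38827896118164, 106.5326156616211), 78.55364227294922)
scene 483 [[479.5 184.2 149.2]
 [550.3 206.4 177.4]
 [581.4 229.7 211.1]] ((530.125, 212.9076690673828), (14.42737865447998, 111.3131103515625), 64.79166412353516)
```

View pics/c2.png

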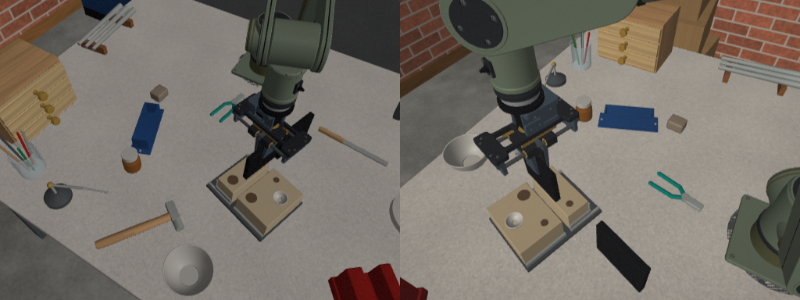

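The plate is held upright between the fingers, clear of the bricks with the gap still open (scene crop at about (262,165)), and the tool carries 2.7 N. The holder is now unobstructed, so I'll re-measure it.

Run:
```python
from h import *
for n in('scene','side'):
    f=grab(n);W=cloud(f);h=cv2.cvtColor(f['pixels'],cv2.COLOR_RGB2HSV);z=W[...,2]
    b=(h[...,0]>100)&(h[...,0]<125)&(h[...,1]>140)&(np.hypot(W[...,0]-504,W[...,1]+205)<120)
    for nm,m in(('rim',b&(z>44)&(z<54)),('floor',b&(z>3)&(z<12))):
        p=W[m];print(n,nm,len(p),cv2.minAreaRect(p[:,:2].astype(np.float32)),np.median(p[:,2]))
    a=np.deg2rad(22);q=(W[b&(z>44)&(z<54)][:,:2]-[504,-205])@np.array([[np.cos(a),-np.sin(a)],[np.sin(a),np.cos(a)]])
    print(np.percentile(q,[1,99],axis=0).round(1).tolist(),np.histogram(q[:,1],bins=np.arange(-32,33,4)))
```

```text
scene rim 373 ((503.0835876464844, -205.58767700195312), (165.4169464111328, 52.8050651550293), 22.481224060058594) 50.54814672501877
scene floor 622 ((502.0713806152344, -205.89407348632812), (198.2494354248047, 67.03861236572266), 21.633710861206055) 6.652431345607964
[[-81.7, -25.7], [80.7, 25.3]] (array([ 0, 44, 85, 11, 10, 11,  9,  8, 11,  8, 11,  8, 33, 74, 50,  0]), array([-32, -28, -24, -20, -16, -12,  -8,  -4,   0,   4,   8,  12,  16,
        20,  24,  28,  32]))
side rim 364 ((503.5177307128906, -205.0917205810547), (158.76016235351562, 55.017127990722656), 21.740947723388672) 47.70305941870886
side floor 189 ((501.19525146484375, -200.78663635253906), (194.5908660888672, 56.682857513427734), 21.566234588623047) 7.501374366856825
[[-79.6, -26.3], [78.2, 27.3]] (array([ 0, 23, 91, 34,  5,  2,  5,  4,  3,  5,  3,  4, 25, 71, 89,  0]), array([-32, -28, -24, -20, -16, -12,  -8,  -4,   0,   4,   8,  12,  16,
        20,  24,  28,  32]))
```

Request:
send_rows(motion=[[-0.002, -0.04, 0, 0, 0, 0.03, -1], [-0.007, -0.12, 0, 0, 0, 0.1, -1], [-0.012, -0.21, 0, 0, 0, 0.18, -1], [-0.018, -0.31, 0, 0, 0, 0.26, -1], [-0.024, -0.41, 0, 0, 0, 0.34, -1], [-0.03, -0.51, 0, 0, 0, 0.42, -1], [-0.035, -0.61, 0, 0, 0, 0.5, -1], [-0.04, -0.7, 0, 0, 0, 0.58, -1], [-0.044, -0.77, 0, 0, 0, 0.64, -1], [-0.047, -0.81, 0, 0, 0, 0.672, -1], [-0.047, -0.822, 0, 0, 0, 0.672, -1], [-0.047, -0.822, 0, 0, 0, 0.672, -1], [-0.047, -0.822, 0, 0, 0, 0.672, -1]])

```text
time_s: 6.52
ee_pos: [503.6, -204.1, 212.9]
ee_rot: [180.0, 0.0, -157.9]
force: [-0.5, 0.2, -2.6]
gripper_width: 13.4
gripper_force: 50.0
```

Run:
```python
from h import *
s=env.state();print(s['ee_pos'],s['ee_rot'],s['qpos'].round(1))
ims=[]
for n in('scene','side'):
    f=grab(n);W=cloud(f);V=f['pixels'].max(-1);c=s['ee_pos']
    m=(V<45)&(np.hypot(W[...,0]-c[0],W[...,1]-c[1])<75)&(W[...,2]>120)&(W[...,2]<205)
    p=W[m];print(n,len(p),np.percentile(p[:,2],[1,99]).round(1),cv2.minAreaRect(p[:,:2].astype(np.float32)))
    ims.append(cv2.resize(f['pixels'][:,:,::-1][20:260,80:400],(400,300)))
cv2.imwrite('pics/c3.png',np.hstack(ims))
```

```text
[ 503.57681758 -204.07085222  212.94883558] [ 1.79967531e+02  3.58292353e-03 -1.57939809e+02] [ -23.3   15.5   93.8    0.    70.7 -135.4]
scene 368 [147.8 203.7] ((503.671630859375, -195.35028076171875), (110.53031921386719, 13.102461814880371), 15.882719039916992)
side 1037 [144.3 204.2] ((502.03741455078125, -195.2730712890625), (107.79996490478516, 7.456887722015381), 21.955427169799805)
```

View pics/c3.png

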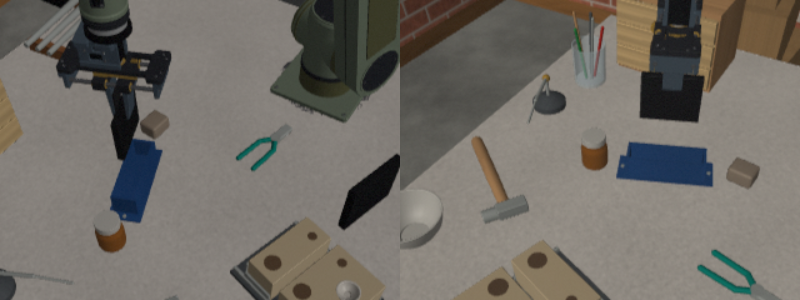

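The plate hangs level above the blue holder (scene crop (122,140), side crop (672,97)) and lines up with it. Pumice and jar are clear. Lowering.

Request:
send_rows(motion=[[0, -0.003, -0.04, 0, 0, 0, -1], [0, -0.003, -0.09, 0, 0, 0, -1], [0, -0.003, -0.14, 0, 0, 0, -1], [0, -0.003, -0.19, 0, 0, 0, -1], [0, -0.003, -0.225, 0, 0, 0, -1], [0, -0.003, -0.245, 0, 0, 0, -1], [0, -0.003, -0.25, 0, 0, 0, -1], [0, -0.003, -0.254, 0, 0, 0, -1], [0, -0.003, -0.258, 0, 0, 0, -1], [0, -0.003, -0.262, 0, 0, 0, -1], [0, -0.003, -0.262, 0, 0, 0, -1]])

```text
time_s: 8.0
ee_pos: [503.5, -206.5, 82.0]
ee_rot: [180.0, 0.0, -158.0]
force: [-1.2, -0.3, -1.5]
gripper_width: 13.7
gripper_force: 50.0
```

Request:
send_rows(motion=[[0, 0, -0.003, 0, 0, 0, -1], [0, 0, -0.005, 0, 0, 0, -1], [0, 0, -0.005, 0, 0, 0, -1]])

```text
time_s: 8.38
ee_pos: [503.5, -206.5, 79.4]
ee_rot: [180.0, -0.0, -158.0]
force: [0.8, -0.6, -2.0]
gripper_width: 13.5
gripper_force: 50.0
```

Request:
send_rows(motion=[[0, 0, -0.002, 0, 0, 0, -1], [0, 0, -0.004, 0, 0, 0, -1], [0, 0, -0.004, 0, 0, 0, -1]])

```text
time_s: 8.75
ee_pos: [503.5, -206.5, 77.5]
ee_rot: [180.0, 0.0, -158.0]
force: [-0.8, -1.1, -2.6]
gripper_width: 14.0
gripper_force: 50.0
```

Request:
send_rows(motion=[[0, 0, -0.002, 0, 0, 0, -1], [0, 0, -0.004, 0, 0, 0, -1], [0, 0, -0.004, 0, 0, 0, -1]])

```text
time_s: 9.12
ee_pos: [503.6, -206.6, 77.4]
ee_rot: [-180.0, 0.0, -158.0]
force: [-3.1, 0.9, 10.3]
gripper_width: 14.0
gripper_force: 50.0
```

The plate is touching the floor (10 N upward). Releasing and lifting away.

Request:
send_rows(motion=[[0, 0, 0.003, 0, 0, 0, -0.5], [0, 0, 0.003, 0, 0, 0, -0.2], [0, 0, 0.003, 0, 0, 0, 0.1], [0, 0, 0.003, 0, 0, 0, 0.1], [0, 0, 0.003, 0, 0, 0, 0.1], [0, 0, 0.003, 0, 0, 0, 0.1], [0, 0, 0.05, 0, 0, 0, 0.1], [0, 0, 0.12, 0, 0, 0, 0.1], [0, 0, 0.2, 0, 0, 0, 0.1], [0, 0, 0.27, 0, 0, 0, 0.1], [0, 0, 0.27, 0, 0, 0, 0.1], [0, 0, 0.27, 0, 0, 0, 0.1]])

```text
time_s: 10.62
ee_pos: [502.9, -206.2, 209.6]
ee_rot: [179.9, -0.1, -158.0]
force: [0.1, 1.1, -0.5]
gripper_width: 50.3
gripper_force: 0.0
```

Run:
```python
from h import *
ims=[];a=np.deg2rad(22);M=np.array([[np.cos(a),-np.sin(a)],[np.sin(a),np.cos(a)]])
for n in('scene','side'):
    f=grab(n);W=cloud(f);V=f['pixels'].max(-1)
    m=(V<45)&(np.hypot(W[...,0]-503.5,W[...,1]+205)<90)&(W[...,2]>53)&(W[...,2]<130)
    p=W[m];q=(p[:,:2]-[503.5,-205.2])@M
    print(n,len(p),np.percentile(p[:,2],[1,99]).round(1),np.percentile(q,[1,50,99],axis=0).round(1).tolist())
    ims.append(cv2.resize(f['pixels'][:,:,::-1][20:260,80:400],(400,300)))
cv2.imwrite('pics/c4.png',np.hstack(ims))
```

```text
scene 447 [ 53.9 104.3] [[-52.5, -5.9], [10.6, 6.2], [57.1, 8.3]]
side 746 [53.7 99.8] [[-51.5, -4.6], [1.1, 7.2], [53.9, 10.4]]
```

View pics/c4.png

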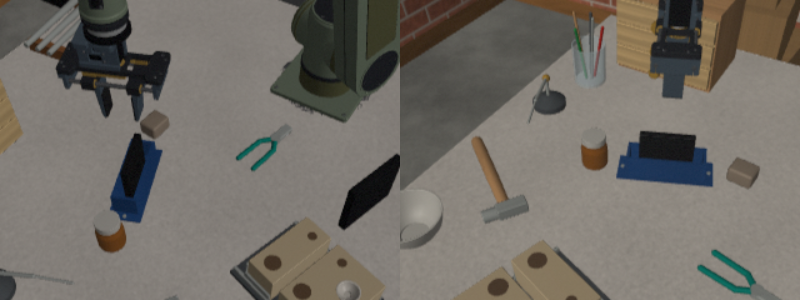

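The plate stands upright in the holder (scene crop (132,165), side crop (667,146)), released, with its top at about 100 mm and centred to within 3 mm. Now shutting the fingers and moving to the outside of the sliding brick.

Request:
send_rows(motion=[[-0.001, 0.05, 0, 0, 0, -0.05, -0.2], [-0.002, 0.14, 0, 0, 0, -0.15, -1], [-0.004, 0.25, 0, 0, 0, -0.28, -1], [-0.006, 0.36, 0, 0, 0, -0.42, -1], [-0.008, 0.47, 0, 0, 0, -0.55, -1], [-0.009, 0.56, 0, 0, 0, -0.65, -1], [-0.009, 0.605, 0, 0, 0, -0.672, -1], [-0.009, 0.605, 0, 0, 0, -0.672, -1], [-0.009, 0.605, -0.1, 0, 0, -0.672, -1], [-0.009, 0.605, -0.2, 0, 0, -0.672, -1], [-0.009, 0.605, -0.28, 0, 0, -0.672, -1], [-0.009, 0.605, -0.34, 0, 0, -0.672, -1], [-0.009, 0.605, -0.34, 0, 0, -0.672, -1], [-0.009, 0.605, -0.34, 0, 0, -0.672, -1]], squeeze=20)

```text
time_s: 12.48
ee_pos: [499.8, 95.5, 41.2]
ee_rot: [180.0, 0.1, 161.7]
force: [-0.3, -0.6, 0.6]
gripper_width: 0.0
gripper_force: 0.0
```

```bash
cat > slide.py <<'E'
from h import *
s=env.state();y=np.array([.314,.949]);x=np.array([.949,-.314]);o=np.array([534,206.3])
print('tcp',s['ee_pos'].round(1),'hearth',((s['ee_pos'][:2]-o)@x).round(1),((s['ee_pos'][:2]-o)@y).round(1))
for n in('scene','side'):
    f=grab(n);W=cloud(f);h=cv2.cvtColor(f['pixels'],cv2.COLOR_RGB2HSV)
    m=(abs(W[...,2]-76)<5)&(h[...,2]>110)&(h[...,1]>50)&(h[...,0]<30)
    p=W[m][:,:2]-o;a=p@x;b=p@y;k=(abs(a)<60)&(b>-90)&(b<130);b=b[k]
    c=np.histogram(b,bins=np.arange(-90,130,2));z=[int(e) for e,v in zip(c[1],c[0]) if v==0 or v<4]
    print(n,np.percentile(b,[.5,99.5]).round(1),'empty bins',z)
E
python3 slide.py
```

```text
tcp [499.8  95.5  41.2] hearth 2.3 -115.9
scene [-71. 120.] empty bins [-90, -88, -86, -84, -82, -80, -78, -76, -8, -6, -4, -2, 0, 2, 4, 122, 124, 126]
side [-70.6 120.7] empty bins [-90, -88, -86, -84, -82, -80, -78, -76, -74, -8, -6, -4, -2, 0, 2, 4, 122, 124, 126]
```

Request:
send_rows(motion=[[0.008, 0.022, 0, 0, 0, 0, -1], [0.014, 0.042, 0, 0, 0, 0, -1], [0.016, 0.048, 0, 0, 0, 0, -1], [0.018, 0.053, 0, 0, 0, 0, -1], [0.02, 0.06, 0, 0, 0, 0, -1], [0.022, 0.065, 0, 0, 0, 0, -1], [0.022, 0.068, 0, 0, 0, 0, -1], [0.022, 0.068, 0, 0, 0, 0, -1]])

```text
time_s: 13.58
ee_pos: [510.3, 130.2, 40.4]
ee_rot: [180.0, 0.0, 161.7]
force: [0.5, -3.7, 1.1]
gripper_width: 0.6
gripper_force: 1.4
```

```bash
python3 slide.py
```

```text
tcp [510.3 130.2  40.4] hearth 1.4 -79.7
scene [-61.3 120.2] empty bins [-90, -88, -86, -84, -82, -80, -78, -76, -74, -72, -70, -68, -66, -64, 2, 4, 122, 124, 126]
side [-61.2 120.7] empty bins [-90, -88, -86, -84, -82, -80, -78, -76, -74, -72, -70, -68, -66, -64, 2, 4, 122, 124, 126]
```

Request:
send_rows(motion=[[0.001, 0.003, 0, 0, 0, 0, -1], [0.002, 0.006, 0, 0, 0, 0, -1], [0.003, 0.009, 0, 0, 0, 0, -1], [0.004, 0.011, 0, 0, 0, 0, -1], [0.004, 0.011, 0, 0, 0, 0, -1]])

```text
time_s: 14.3
ee_pos: [511.8, 135.7, 40.3]
ee_rot: [180.0, -0.0, 161.7]
force: [-0.3, -2.8, -0.3]
gripper_width: 0.4
gripper_force: 1.6
```

Request:
send_rows(motion=[[0.001, 0.002, 0, 0, 0, 0, -1], [0.001, 0.004, 0, 0, 0, 0, -1], [0.001, 0.004, 0, 0, 0, 0, -1]])

```text
time_s: 14.68
ee_pos: [511.9, 136.0, 40.3]
ee_rot: [-179.8, -0.0, 161.8]
force: [-0.3, -9.3, 2.5]
gripper_width: 0.7
gripper_force: 4.6
```

Request:
send_rows(motion=[[0.001, 0.003, 0, 0, 0, 0, -1], [0.001, 0.004, 0, 0, 0, 0, -1], [0.001, 0.004, 0, 0, 0, 0, -1]])

```text
time_s: 15.05
ee_pos: [511.8, 136.0, 40.3]
ee_rot: [-179.6, -0.0, 161.8]
force: [0.0, -15.5, 2.7]
gripper_width: 0.4
gripper_force: 8.1
```

```bash
python3 slide.py
```

```text
tcp [511.8 136.   40.3] hearth 1.0 -73.6
scene [-55.6 120. ] empty bins [-90, -88, -86, -84, -82, -80, -78, -76, -74, -72, -70, -68, -66, -64, -62, -60, 122, 124, 126]
side [-55.3 120.7] empty bins [-90, -88, -86, -84, -82, -80, -78, -76, -74, -72, -70, -68, -66, -64, -62, -60, -58, 122, 124, 126]
```

The brick is at its hard stop: force rises without motion, the TCP is at the predicted -73.6, and the gap is gone in both views. Backing off and lifting.

Request:
send_rows(motion=[[-0.01, -0.03, 0, 0, 0, 0, -1], [-0.025, -0.075, 0, 0, 0, 0, -1], [-0.025, -0.075, 0.1, 0, 0, 0, -1], [-0.025, -0.075, 0.2, 0, 0, 0, -1], [-0.025, -0.075, 0.3, 0, 0, 0, -1], [-0.025, -0.075, 0.3, 0, 0, 0, -1], [-0.025, -0.075, 0.3, 0, 0, 0, -1]])

```text
time_s: 16.02
ee_pos: [499.8, 102.4, 189.9]
ee_rot: [180.0, -0.1, 161.7]
force: [-0.2, -0.3, 0.1]
gripper_width: 0.4
gripper_force: 0.0
```

```bash
python3 slide.py
python3 - <<'E'
from h import *
cv2.imwrite('pics/end.png',np.hstack([cv2.resize(grab(n)['pixels'][:,:,::-1],(400,300)) for n in('scene','side')]))
E
```

```text
tcp [499.8 102.4 189.9] hearth 0.2 -109.4
scene [-55.8 119.9] empty bins [-90, -88, -86, -84, -82, -80, -78, -76, -74, -72, -70, -68, -66, -64, -62, -60, 122, 124, 126]
side [-55.3 120.7] empty bins [-90, -88, -86, -84, -82, -80, -78, -76, -74, -72, -70, -68, -66, -64, -62, -60, 122, 124, 126]
```

View pics/end.png

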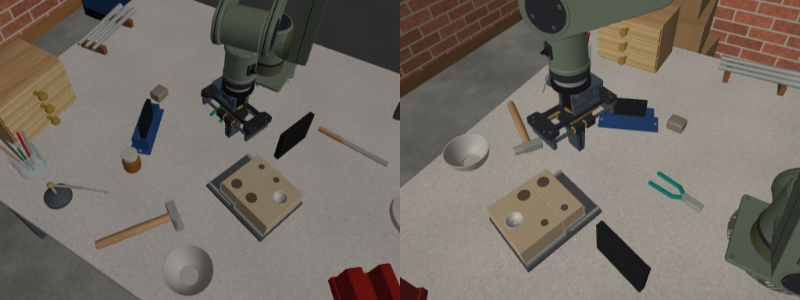

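The gap is closed (scene (262,190)), the plate stands in the holder (147,118), the dish is in place at (280,197), and the arm is clear. Handing in.

```bash
python3 -c "
from workcell import env
print(env.job_done())"
```

```text
the job is handed in; nothing more can be done
None
```

I handed the job in at about 16 s of the 61 s allowed: the plate stands in the blue holder, the sliding brick is home against its stop, and the dish, pumice and jar look unmoved in the final pictures; the hand-in gave no verdict.

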